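Unpile the coffee corner

ROBOT

A 7-joint arm with a two-finger parallel gripper is mounted at the origin on a cart in front of the work surface, level with it; the furniture and walls round the work are solid. World frame = base frame: x ahead of the robot, y to its left, z up, the work surface at z = 0. Lengths are in m, angles in rad, forces in N, time in s.
With the tool pointing down it reaches from about 0.375 to 0.925 m from the base axis. Payload 3.1 kg.
Tool frame: the origin (TCP) lies between the finger pads; the fingertips stand 19 mm ahead of it and the grasp point (between the pads) is the TCP; z points along the fingers, y is the line along which they close (so a half turn about z gives the same grasp; the last joint's range is limited). The gripper opens to 85 mm and grips with 20 to 120 N. Pads are 22 mm wide; open, the fingers measure 114 mm over their backs; the gripper's body (76 mm by 85 mm) begins 54 mm behind the grasp point. The pads swing forward as they close: fully open they stand 13 mm farther back than shut.
Start: joints at [1.245, 0.383, 0.044, 1.598, -0.018, 1.161, -0.05], TCP at [0.147, -0.633, 0.25] pointing down, gripper open.
Joint ranges: [-2.61, 2.61], [-0.41, 2.15], [-1.48, 1.57], [0, 2.5], [-1.57, 4.71], [0.05, 1.97], [-2.85, 2.85]. Speed limits (rad/s): [2.79, 2.79, 3.14, 3.14, 3.14, 3.14, 3.14].

INTERFACE

Orientations are given as a unit quaternion [x, y, z, w].
In Python, from bench import move_ptp, movel, move_j, move_gripper, pause, inverse_kinematics, read_camera, camera_params, MotionError, sign_off, look_for, tip_of, read_time_s, read_qpos, read_joint_vel, read_effort, read_eef_pos, read_tcp_rot, read_ft_force, read_ft_torque, read_finger_gap, read_grasp_force gives the robot as it stands. Calls block until the motion is done:
- move_ptp(position, orientation): joint-space move of the TCP to a pose.
- movel(position, orientation=None, speed=0.15): straight line of the TCP; orientation=None keeps the orientation; speed is the mean speed in m/s.
- move_j(angles): joint-space move.
- move_gripper(opening, effort=None): finger opening in m; effort is the grip in N (None keeps the last); returns when the fingers have stopped.
- pause(seconds).
- inverse_kinematics(position, orientation): joint angles nearest the present ones, or None.
- read_camera(name): name is "scene" or "top" or "wrist"; returns the picture (480x640x3 uint8, red, green, blue); there is no depth.
- camera_params(name): a dict with "K" (3x3 intrinsics, pixels), "dist_coeffs" ([k1, k2, p1, p2, k3] as OpenCV has them; the pictures are not rectified), "camera_from_world" (4x4, takes a point from world to camera coordinates). Camera axes: x right, y down, z forward; pixel columns grow to the right and rows downward; lengths in m; the calibration is good to about 2 mm. A picture is of the moment at which its call begins: read the wrist's pose just before it. camera_params takes no time and is no camera call; for the wrist camera it gives the pose at the moment of the call.
A pose or a line that the arm cannot do raises MotionError and nothing moves.
- sign_off(): hands the job in; it is judged then, once.
Trained networks look in the newest picture that a camera, given by its name, has taken for a name from the list of things; names that differ only in an ending like _2 or _b are one class to them, and where a whole thing is asked for, a point or a joint stands for the part that bears it (a point fixed in the world has none). Each returns a list of dicts, best first, with "confidence" (0 to 1); they miss things now and then, are a little off and sometimes report something else, mostly with a low value. They report only what shows in the picture. A call takes as long as a camera call.
- look_for(camera, name): "at" ([column, row] in pixels, amid what is visible of it).
- tip_of(camera, name): "at" ([column, row] in pixels: a listed point, or the origin of a listed thing).
Readings, each from a call of its own:
- read_time_s(): time.
- read_qpos(): joint angles.
- read_joint_vel(): joint speeds.
- read_effort(): joint torques, N m.
- read_eef_pos(): TCP position.
- read_tcp_rot(): TCP orientation.
- read_ft_force(): force on the tool from outside, world axes, zero at the start.
- read_ft_torque(): the same for the moment, N m.
- read_finger_gap(): finger opening in m.
- read_grasp_force(): force on a finger pad.
Only numpy, scipy, OpenCV 4.12 (cv2) and the standard library are available. Lean on these libraries where they do the work, as an engineer would, in place of code of your own. Each camera call takes 0.05 s, during which the arm holds its last target. There are 200 camera calls.

TASK

Things were piled up while this worktop was wiped: the slim spice jar on the tin on the little scale, and the tamper on the bean jar. Take both piles apart and stand each thing upright in the middle of its own place: the tin on the wide cork coaster, the spice jar on the small cork coaster, the tamper on the square rubber mat, and the scale flat on the oblong rubber mat, squared up with it. Do not topple anything, and leave the bean jar standing where it is.

Things in the scene. Friction and masses are not known exactly. Their poses are not given: they have to be found in the camera images.
- scale: small black digital scale with a steel plate, 105 (own x) x 66 (own y) mm, 16 mm high (body 13 mm high, the 62 x 60 mm steel plate 3 mm higher, its centre 16 mm toward +x from the middle); loose, about 0.24 kg; at the start it lies on the worktop as the bottom of a pile. Origin: centre of the underside, z up. To be gripped across its 66 mm width (own y) by the lowest 10 mm of the fingers
- tin: printed food tin, upright plain cylinder 57 mm in diameter, 72 mm high, about 0.18 kg; loose; starts standing on the scale's steel plate. Origin: centre of the underside, z up
- spice_jar: slim spice jar with a dark cap, upright, 44 mm in diameter, 96 mm high, about 0.11 kg; loose; starts standing on the tin. Origin: centre of the underside, z up
- tamper: coffee tamper: round steel foot 58 mm in diameter and a pear-shaped wooden knob on top, 40 mm across at its widest, 72 mm up (nearly straight-sided from 61 to 75 mm up, tapering below and above); 88 mm high in all, foot and neck up to 32 mm, about 0.42 kg; loose; starts standing on the lid of the bean jar. To be gripped by the knob, with the pads centred 65 to 72 mm above its underside. Origin: centre of the underside, z up
- bean_jar: clear jar of beans with a red lid, 68 mm in diameter, 105 mm high, about 0.32 kg; loose, stands on the worktop under the tamper and is to stay there. Origin: centre of the underside, z up
- scale_mat: oblong flat dark rubber mat, 130 (own x) x 90 (own y) mm, 4 mm thick, fixed on the worktop; the scale's place, long side along long side, either way round. Origin: centre of the underside, z up
- tamp_mat: square flat dark rubber mat with a thin grey border line, 84 x 84 mm, 8 mm thick, fixed on the worktop; the tamper's place. Origin: centre of the underside, z up
- wide_coaster: wide round cork coaster, 86 mm in diameter, 6 mm thick, flat, fixed on the worktop; the tin's place. Origin: centre of the underside, z up
- small_coaster: small round cork coaster, 66 mm in diameter, 6 mm thick, flat, fixed on the worktop; the spice jar's place. Origin: centre of the underside, z up

How it is judged:
At the end, for the whole second after the job is handed in: The tin, spice jar, tamper and scale each rest on their own coaster or mat (underside within 3 mm of its top), centred within 12 mm, tilted less than 0.08 rad, at rest; the scale's long side is within 0.2 rad of the mat's; the bean jar stands upright within 30 mm of where it was (horizontal distance between tin and wide_coaster below 0.012 m and z of tin in the frame of wide_coaster between 0.003 and 0.009 m and angle between each of tin, spice_jar, tamper, scale, bean_jar's own z axis and vertical below 0.08 rad and linear speed of each of tin, spice_jar, tamper, scale below 0.02 m/s and angular speed of each of tin, spice_jar, tamper, scale below 0.2 rad/s and horizontal distance between spice_jar and small_coaster below 0.012 m and z of spice_jar in the frame of small_coaster between 0.003 and 0.009 m and horizontal distance between tamper and tamp_mat below 0.012 m and z of tamper in the frame of tamp_mat between 0.005 and 0.011 m and horizontal distance between scale and scale_mat below 0.012 m and z of scale in the frame of scale_mat between 0.001 and 0.007 m and angle between the x axis of scale and the x axis of scale_mat, either way round below 0.2 rad and distance of bean_jar from where it was at the start of the episode below 0.03 m); the robot touches nothing.
It fails at once if a moved thing is toppled (tilted more than 0.6 rad) (angle between any of tin, spice_jar, tamper, scale's own z axis and vertical above 0.6 rad).
It fails at once if the bean jar is toppled, or shifted by more than 30 mm (angle between bean_jar's own z axis and vertical above 0.6 rad or distance of bean_jar from where it was at the start of the episode above 0.03 m).
It also fails if it takes over 136 s, if anything falls off the work surface, if the arm or the gripper's body presses on something with over 40 N, if the wrist force passes 120 N, or if a joint passes its speed limit or range.

## Working session

There is one attempt and no reset: what is moved stays moved. The work goes in short steps, each a Python script; the robot and the scene stay as the last script left them, time stands still between calls to the robot, and variables do not carry over. Pictures are saved under pics/ and viewed, at most 18 in all, crops included, and the job is handed in when it is done.

```bash
ls; mkdir -p pics; cat > h.py <<'E'
import numpy as np, cv2
from bench import *
NAMES=["scale","tin","spice_jar","tamper","bean_jar","scale_mat","tamp_mat","wide_coaster","small_coaster"]
def ray(cam,px,P=None):
    P=P or camera_params(cam); T=np.array(P["camera_from_world"]);R,t=T[:3,:3],T[:3,3]
    u=cv2.undistortPoints(np.array([[px]],float),np.array(P["K"]),np.array(P["dist_coeffs"]))[0,0]
    return -R.T@t, R.T@np.array([u[0],u[1],1.])
def on_plane(cam,px,z,P=None):
    o,d=ray(cam,px,P); return o+d*(z-o[2])/d[2]
def tri(rs):
    A=np.zeros((3,3));b=np.zeros(3)
    for o,d in rs:
        d=d/np.linalg.norm(d);M=np.eye(3)-np.outer(d,d);A+=M;b+=M@o
    p=np.linalg.solve(A,b)
    res=[np.linalg.norm(np.cross(p-o,d/np.linalg.norm(d))) for o,d in rs]
    return p,max(res)
def proj(cam,p,P=None):
    P=P or camera_params(cam);T=np.array(P["camera_from_world"])
    r,_=cv2.Rodrigues(T[:3,:3]); return cv2.projectPoints(np.array(p,float).reshape(-1,1,3),r,T[:3,3],np.array(P["K"]),np.array(P["dist_coeffs"]))[0][:,0]
def down(yaw): # tool z down, tool y at angle yaw in the world
    from scipy.spatial.transform import Rotation as Ro
    y=np.array([np.cos(yaw),np.sin(yaw),0]);z=np.array([0,0,-1.]);x=np.cross(y,z)
    return Ro.from_matrix(np.stack([x,y,z],1)).as_quat()
def save(cam,name):
    im=read_camera(cam);cv2.imwrite(f"pics/{name}.png",im[:,:,::-1]);return im
E
python3 - <<'E'
from h import *
for c in ("scene","top","wrist"): save(c,c+"0")
for c in ("scene","top"):
    T=np.array(camera_params(c)["camera_from_world"]);print(c,-T[:3,:3].T@T[:3,3],T[2,:3])
print(read_tcp_rot(),read_time_s())
for n in NAMES:
    a={c:tip_of(c,n)[:2] for c in ("scene","top")}
    l={c:look_for(c,n)[:1] for c in ("scene","top")}
    print(n,{c:[(np.round(d["at"]),round(d["confidence"],2)) for d in v] for c,v in a.items()},{c:[(np.round(d["at"]),round(d["confidence"],2)) for d in v] for c,v in l.items()})
    if a["scene"] and a["top"]: print("  ",tri([ray(c,a[c][0]["at"]) for c in a]))
E
```

```text
pics
scene [0.54495841 0.57000565 1.10551006] [-0.02205589 -0.50384554 -0.86351213]
top [0.30754819 0.09212784 1.22258653] [ 0.19522042 -0.10205012 -0.97543568]
[ 9.93514785e-01  1.13697938e-01 -1.90743103e-04 -1.05553882e-03] 0.15
scale {'scene': [(array([336., 400.]), 0.58)], 'top': [(array([207., 322.]), 0.87)]} {'scene': [(array([348., 406.]), 0.9)], 'top': [(array([211., 335.]), 0.6)]}
   (array([ 0.49646554,  0.25423733, -0.01052116]), np.float64(0.0006564720345388284))
tin {'scene': [(array([327., 393.]), 0.96), (array([335., 400.]), 0.19)], 'top': [(array([202., 312.]), 0.54)]} {'scene': [(array([328., 397.]), 0.63)], 'top': [(array([207., 316.]), 0.66)]}
   (array([0.51495838, 0.25073344, 0.02399054]), np.float64(5.68114288204964e-05))
spice_jar {'scene': [(array([330., 380.]), 0.59)], 'top': [(array([196., 308.]), 0.84)]} {'scene': [(array([329., 372.]), 0.7)], 'top': [(array([190., 304.]), 0.56)]}
   (array([0.51184512, 0.24897703, 0.09697016]), np.float64(0.0023218169592290087))
tamper {'scene': [(array([358., 236.]), 0.66)], 'top': [(array([339., 278.]), 0.73)]} {'scene'
[... 786 characters left out ...]
y([274., 301.]), 0.57)]} {'scene': [(array([349., 328.]), 0.97)], 'top': [(array([270., 303.]), 0.84)]}
   (array([ 0.46843207, -0.05491759, -0.35789988]), np.float64(0.033258742171875647))
wide_coaster {'scene': [(array([356., 217.]), 0.89)], 'top': [(array([387., 260.]), 0.84)]} {'scene': [(array([351., 211.]), 0.71)], 'top': [(array([388., 263.]), 0.6)]}
   (array([ 0.43660362, -0.14219501,  0.00075303]), np.float64(0.0029183186950789))
small_coaster {'scene': [(array([278., 165.]), 0.8)], 'top': [(array([408., 168.]), 0.55)]} {'scene': [(array([283., 165.]), 0.71)], 'top': [(array([411., 166.]), 0.63)]}
   (array([ 0.60087523, -0.2811372 ,  0.00958087]), np.float64(0.001832298166783589))
```

View pics/scene0.png

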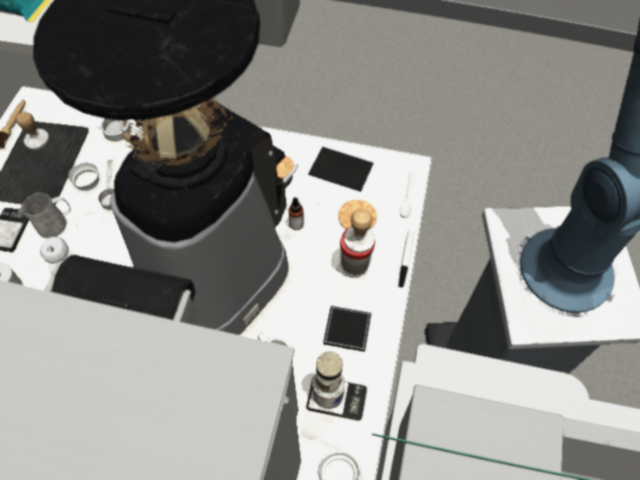

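View pics/top0.png

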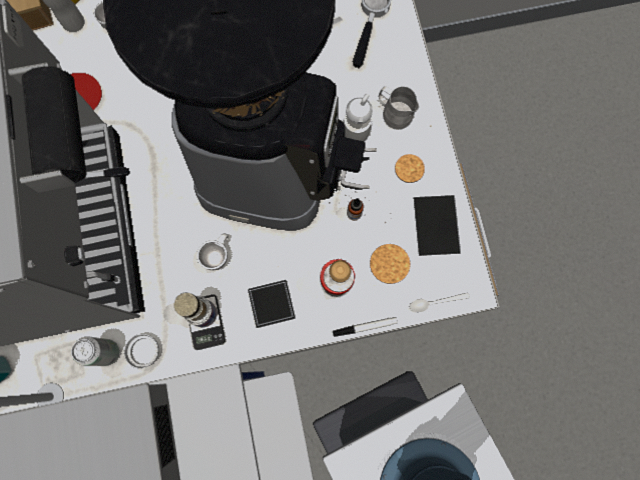

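```bash
python3 - <<'E'
from h import *
# tamp mat second-best pairing
print(tri([ray("scene",(348,327)),ray("top",(274,301))]))
T=np.array(camera_params("wrist")["camera_from_world"]);print(-T[:3,:3].T@T[:3,3],T[2,:3], camera_params("wrist")["K"])
E
```

```text
(array([ 0.46907966,  0.11060541, -0.00407601]), np.float64(0.002287245519620879))
[ 0.2128068  -0.61783     0.37319814] [-0.25921646 -0.05995876 -0.96395631] [[350.31188736   0.         317.12309344]
 [  0.         350.31188736 239.20260584]
 [  0.           0.           1.        ]]
```

The scene view shows the pile at about (330,385), the tamper on the bean jar at (357,240), mats at (343,168) and (348,327), and coasters at (357,215) and (285,165). The last is partly hidden by the grinder. The top view agrees, except that it took tamp_mat for the jar; (271,303) is right. Next I'll check how high the obstacles stand, then go above the pile for wrist views.

```bash
python3 - <<'E'
from h import *
for n,s,t in [("hopper lid",(148,50),(220,15)),("boxcornerA",(420,348),(290,374)),("boxcornerB",(415,388),(240,366)),("machine corner",(293,350),(20,262)),("grinder blk",(270,140),(352,140)),("dropper bottle",(296,212),(356,208)),("pf",(275,150),(352,150))]:
    print(n,tri([ray("scene",s),ray("top",t)]))
print("mach tray z0.05",on_plane("top",(142,308),0.05),"grinder front z0.02",on_plane("top",(205,215),0.0),on_plane("top",(305,228),0.0))
E
cat >> h.py <<'E'
def wtri(names,ps,yaw,verbose=True):
    """origins triangulated from wrist views at TCP positions ps plus scene/top"""
    R={n:[] for n in names}
    for p in ps:
        move_ptp(p,down(yaw)); pause(.1); P=camera_params("wrist"); read_camera("wrist")
        for n in names:
            r=tip_of("wrist",n)
            if r and r[0]["confidence"]>.4: R[n].append(ray("wrist",r[0]["at"],P)); print(n,np.round(r[0]["at"]),round(r[0]["confidence"],2))
    for n in names:
        if len(R[n])>1: p,e=tri(R[n]); print(n,np.round(p,4),round(e,4))
E
python3 - <<'E'
from h import *
for yaw in (0,np.pi/2,-np.pi/2,np.pi):
  for p in [(.45,-.15,.36),(.4,.2,.36),(.42,.25,.36),(.51,.25,.16),(.6,-.28,.07),(.6,-.28,.3)]:
    q=inverse_kinematics(p,down(yaw)); print(round(yaw,2),p,None if q is None else np.round(q,2))
E
```

```text
hopper lid (array([0.72346922, 0.00890597, 0.61028338]), np.float64(0.002918964247588936))
boxcornerA (array([ 0.32272576,  0.14742805, -0.04018849]), np.float64(0.00024192584362484938))
boxcornerB (array([0.36681301, 0.23673878, 0.01546145]), np.float64(0.017276896291749937))
machine corner (array([0.56880848, 0.35350875, 0.53760112]), np.float64(0.00902139589730575))
grinder blk (array([ 0.61090949, -0.13027478,  0.28471444]), np.float64(0.009286241011061971))
dropper bottle (array([ 0.56307595, -0.13018937,  0.04350202]), np.float64(0.0009843960704192711))
pf (array([ 0.60328962, -0.12794722,  0.25925322]), np.float64(0.008923669877596253))
mach tray z0.05 [0.5712319  0.35043975 0.05      ] grinder front z0.02 [0.70578592 0.16097226 0.        ] [ 0.58181374 -0.01905531  0.        ]
0 (0.45, -0.15, 0.36) [ 0.77 -0.02 -0.52  1.84 -0.01  1.32  0.25]
0 (0.4, 0.2, 0.36) [ 1.04 -0.28 -1.35  1.87 -0.28  1.34 -0.23]
0 (0.42, 0.25, 0.36) [ 0.21  0.04 -0.84  1.8   0.03  1.32 -0.63]
0 (0.51, 0.25, 0.16) [ 0.24  0.51 -0.95  1.84  0.48  1.04 -0.9 ]
0 (0.6, -0.28, 0.07) [ 0.73  0.65 -0.48  1.66
[... 568 characters left out ...]
.4, 0.2, 0.36) [ 1.08 -0.31 -1.35  1.87 -0.31  1.35 -1.76]
-1.57 (0.42, 0.25, 0.36) [-0.45  0.   -0.17  1.82  0.    1.32 -2.19]
-1.57 (0.51, 0.25, 0.16) [ 0.31  0.56 -1.06  1.84  0.56  1.07 -2.53]
-1.57 (0.6, -0.28, 0.07) [ 0.52  0.61 -0.2   1.67  0.15  0.87 -1.3 ]
-1.57 (0.6, -0.28, 0.3) [ 0.55  0.38 -0.23  1.5   0.09  1.27 -1.26]
3.14 (0.45, -0.15, 0.36) None
3.14 (0.4, 0.2, 0.36) [-1.3  -0.17  0.68  1.94  0.11  1.34  2.48]
3.14 (0.42, 0.25, 0.36) [ 0.64  0.11 -1.31  1.79  0.11  1.33  2.45]
3.14 (0.51, 0.25, 0.16) [ 0.42  0.69 -1.24  1.84  0.72  1.16  2.07]
3.14 (0.6, -0.28, 0.07) [ 0.31  0.6   0.09  1.69 -0.07  0.86 -2.72]
3.14 (0.6, -0.28, 0.3) [ 0.4   0.37 -0.03  1.51  0.01  1.26 -2.78]
```

```bash
python3 - <<'E'
from h import *
wtri(NAMES,[(.43,-.25,.38),(.43,-.08,.38),(.43,.08,.38),(.44,.2,.38)],-np.pi/2)
save("wrist","w1"); print(read_time_s(),np.round(read_qpos(),2))
import json; P=camera_params("wrist"); json.dump({k:np.array(v).tolist() for k,v in P.items()},open("w1.json","w"))
E
```

```text
scale [333. 167.] 0.42
tamper [123. 189.] 0.85
bean_jar [158. 178.] 0.69
scale_mat [333. 167.] 0.69
tamp_mat [ 61. 170.] 0.65
wide_coaster [249. 189.] 0.79
small_coaster [343.  58.] 0.66
scale [ 77. 146.] 0.59
spice_jar [ 31. 129.] 0.71
tamper [272. 190.] 0.97
bean_jar [273. 180.] 0.57
scale_mat [452. 167.] 0.88
tamp_mat [178. 164.] 0.94
wide_coaster [364. 189.] 0.86
small_coaster [471.  59.] 0.9
scale [189. 144.] 0.86
tin [192. 128.] 0.79
spice_jar [167. 127.] 0.7
tamper [410. 190.] 0.81
bean_jar [389. 183.] 0.95
scale_mat [562. 167.] 0.72
tamp_mat [290. 166.] 0.9
wide_coaster [474. 190.] 0.61
small_coaster [587.  60.] 0.98
scale [273. 150.] 0.59
tin [279. 136.] 0.8
spice_jar [272. 134.] 0.57
tamper [511. 201.] 0.86
bean_jar [469. 187.] 0.97
tamp_mat [378. 173.] 0.9
wide_coaster [555. 196.] 0.92
scale [ 0.5035 -0.0437  0.6361] 0.2247
tin [5.176e-01 2.501e-01 4.000e-04] 0.001
spice_jar [0.5173 0.2494 0.0857] 0.001
tamper [ 0.4448 -0.0282  0.1009] 0.0029
bean_jar [ 0.4461 -0.0217 -0.002 ] 0.0051
scale_mat [ 0.4639 -0.2739 -0.0031] 0.0008
tamp_mat [0.4663 0.1144 0.0027] 0.0035
wide_coaster [ 0.4322 -0.151  -0.0053] 0.0019
small_coaster [ 0.6057 -0.2856 -0.0036] 0.0011
8.15 [ 0.28  0.   -0.78  1.78  0.    1.36 -2.07]
```

View pics/w1.png

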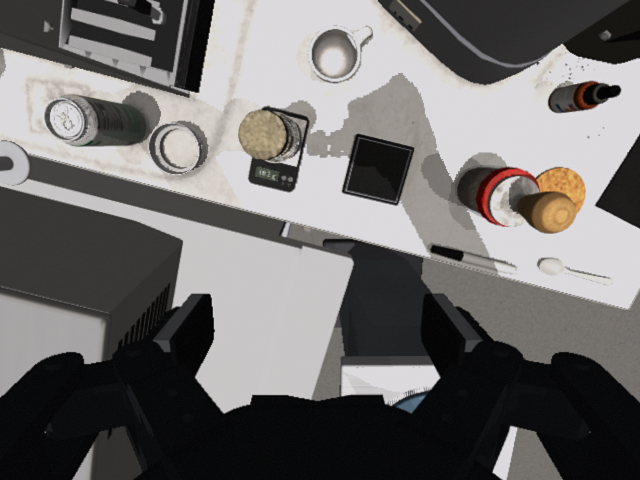

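The wrist view (up is +x, left is +y) shows the pile at (275,135), tamp_mat at (378,170), the jar and tamper at (510,205), and a box corner at (182,238). I'll check that box's height and look at the spice jar from closer.

```bash
python3 - <<'E'
from h import *
import json; P=json.load(open("w1.json"))
print("box",tri([ray("scene",(415,388)),ray("wrist",(182,238),P)]),tri([ray("wrist",(182,238),P),ray("top",(155,377))]))
q=down(-np.pi/2)
# places: intersect with z=0
for n in NAMES[5:]:
    print(n,[np.round(on_plane(c,tip_of(c,n)[0]["at"],0)[:2],4) for c in ("scene","top") if tip_of(c,n)])
wtri(["spice_jar","tin","scale"],[(.47,.25,.33),(.515,.25,.30),(.515,.23,.28)],-np.pi/2)
P=camera_params("wrist");save("wrist","w2");print(read_time_s(),np.round(read_qpos(),2))
json.dump({k:np.array(v).tolist() for k,v in P.items()},open("w2.json","w"))
E
```

```text
box (array([0.40997806, 0.31139384, 0.22327305]), np.float64(0.021171798825320352)) (array([0.41950166, 0.3430227 , 0.16887992]), np.float64(0.00880281421729957))
scale_mat [array([ 0.4564, -0.2766]), array([ 0.4618, -0.2742])]
tamp_mat [array([0.4663, 0.1126]), array([ 0.4541, -0.0354])]
wide_coaster [array([ 0.434 , -0.1411]), array([ 0.4393, -0.1436])]
small_coaster [array([ 0.603 , -0.2897]), array([ 0.6014, -0.2833])]
spice_jar [319. 163.] 0.77
spice_jar [317. 214.] 0.88
tin [320. 203.] 0.84
spice_jar [296. 219.] 0.62
tin [302. 205.] 0.83
spice_jar [0.5191 0.2492 0.1061] 0.0016
tin [0.5174 0.2472 0.0324] 0.0009
10.8917 [ 0.19  0.29 -0.81  1.74  0.22  1.2  -2.24]
```

View pics/w2.png

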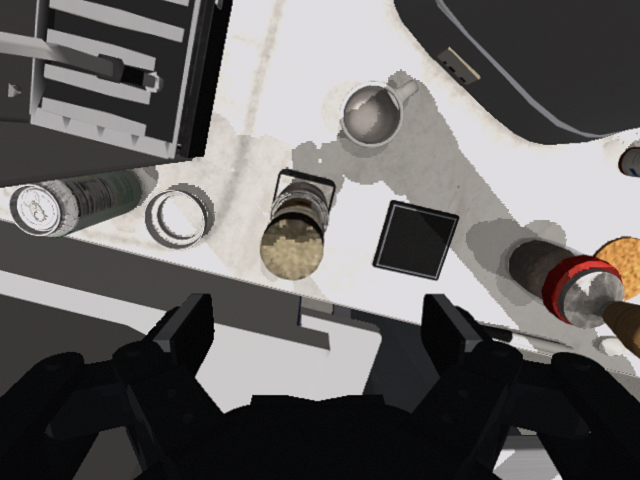

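The jar's top is at about (292,246) in the close wrist view, over the tin and scale, and the mat is at (417,240). I'll check the cap's position and grasp it.

```bash
cat >> h.py <<'E'
def grab(x,y,z,zup,yaw=-np.pi/2,effort=30,dw=.0,op=.085):
    q=down(yaw); move_gripper(op,effort); move_ptp((x,y,zup),q); movel((x,y,z),q,.08); 
    move_gripper(dw,effort); pause(.2); print("gap",round(read_finger_gap(),4),"F",read_grasp_force(),np.round(read_ft_force(),1),np.round(read_eef_pos(),4))
E
python3 - <<'E'
from h import *
import json; P=json.load(open("w2.json"))
x,y,_=on_plane("wrist",(292,246),.184,P); print(x,y)
e=on_plane("wrist",(261,248),.184,P)-on_plane("wrist",(324,248),.184,P); print(np.linalg.norm(e))
if abs(x-.517)<.01 and abs(y-.249)<.008:
    x=(x+.518)/2;y=(y+.249)/2
    grab(x,y,.148,.30); movel((x,y,.152),None,.03); movel((x,y,.33),None,.12)
    print(read_finger_gap(),np.round(read_ft_force(),2),read_time_s()); 
    save("wrist","w3")
E
```

```text
0.5177065236382814 0.24790740765452984
0.041328511890388275
gap 0.0421 F 29.496384136145934 [-0.2 -0.6  1.8] [0.5181 0.2487 0.1483]
0.04210141948710857 [-0.46  0.26 -1.58] 16.0
```

View pics/w3.png

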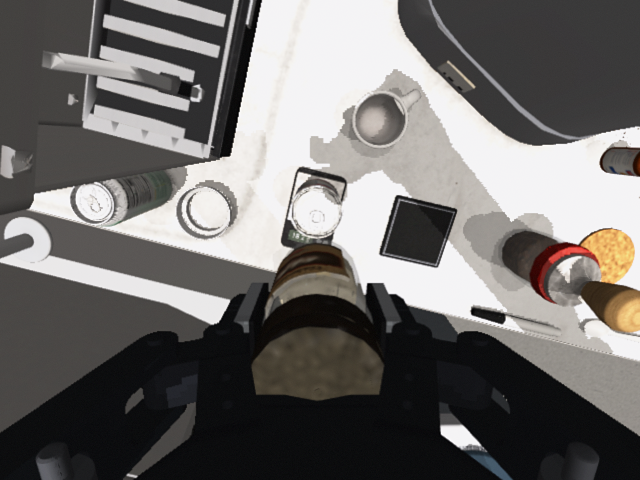

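```bash
cat >> h.py <<'E'
def look(name,p,z=0.,yaw=-np.pi/2,n=1):
    move_ptp(p,down(yaw)); pause(.15); P=camera_params("wrist"); read_camera("wrist"); r=tip_of("wrist",name)
    for d in r[:2]: print(name,np.round(d["at"]),round(d["confidence"],2),np.round(on_plane("wrist",d["at"],z,P),4))
    return on_plane("wrist",r[0]["at"],z,P)[:2] if r else None
def lower(x,y,z,yaw=-np.pi/2,op=.085,zup=.3,fmax=4):
    """go down to z+6mm, then step until the wrist feels the support; release, back out"""
    q=down(yaw); movel((x,y,z+.006),q,.1); pause(.2); f0=read_ft_force()[2]
    for dz in np.arange(.004,-.0045,-.001):
        movel((x,y,z+dz),q,.02); pause(.05); f=read_ft_force()[2]-f0
        if f>fmax: break
    print("contact dz",round(dz,4),"f",round(f,1)); move_gripper(op); pause(.2)
    movel((x,y,zup),q,.12)
E
python3 - <<'E'
from h import *
q=down(-np.pi/2)
move_ptp((.43,.1,.38),q);move_ptp((.43,-.15,.38),q)
a=look("small_coaster",(.48,-.285,.30)); b=look("small_coaster",(.53,-.285,.28))
P=camera_params("wrist");save("wrist","w4"); print(read_time_s(),np.round(read_qpos(),2))
E
```

```text
small_coaster [321.  94.] 0.92 [ 0.6035 -0.2866  0.    ]
small_coaster [312. 215.] 0.24 [ 0.4638 -0.2764  0.    ]
small_coaster [318. 137.] 0.86 [ 0.6035 -0.2863  0.    ]
19.3667 [ 0.78  0.3  -0.42  1.67  0.13  1.2  -1.25]
```

View pics/w4.png

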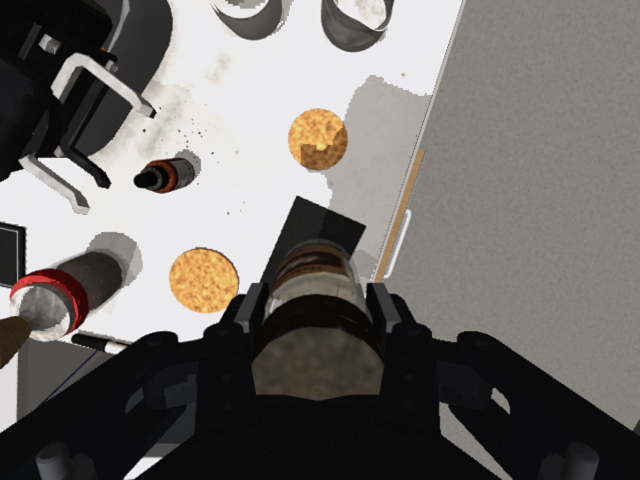

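The coaster is at (318,139) with clear space round it, and the networks agree: (0.6035,-0.2865). I'll place the jar, then look at the tin.

```bash
python3 - <<'E'
from h import *
q=down(-np.pi/2)
movel((.6035,-.2865,.2),q,.15)
lower(.6035,-.2865,.067)
look("spice_jar",(.52,-.285,.3),.006); look("small_coaster",(.52,-.285,.3))
move_ptp((.43,-.15,.38),q);move_ptp((.43,.1,.38),q)
wtri(["tin","scale"],[(.46,.25,.26),(.47,.23,.22),(.50,.25,.22)],-np.pi/2)
P=camera_params("wrist");save("wrist","w5"); print(read_time_s())
import json; json.dump({k:np.array(v).tolist() for k,v in P.items()},open("w5.json","w"))
E
```

```text
contact dz -0.002 f 7.4
spice_jar [318. 130.] 0.69 [ 0.6037 -0.2847  0.006 ]
tin [318. 158.] 0.73
tin [299. 166.] 0.96
tin [319. 200.] 0.96
tin [0.5163 0.248  0.0206] 0.0017
31.8417
```

View pics/w5.png

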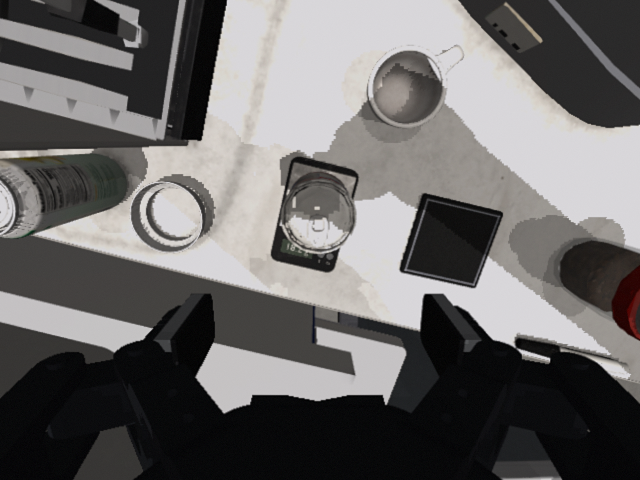

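Jar placed. The close view shows the tin's top at (318,215), centred on the scale, which agrees with (0.5165,0.248). Next the tin.

```bash
python3 - <<'E'
from h import *
import json
q=down(-np.pi/2)
P=json.load(open("w5.json")); print(on_plane("wrist",(318,213),.088,P))
x,y=.5165,.248
grab(x,y,.058,.16); movel((x,y,.062),None,.03); movel((x,y,.33),None,.15)
print(read_finger_gap()); P=camera_params("wrist"); save("wrist","w6"); json.dump({k:np.array(v).tolist() for k,v in P.items()},open("w6.json","w"))
for n in ("scale","tamp_mat"):
    print(n,[(np.round(on_plane("wrist",d["at"],0,P),4),round(d["confidence"],2)) for d in tip_of("wrist",n)])
a=look("wide_coaster",(.40,-.16,.33)); b=look("wide_coaster",(.39,-.14,.30))
save("wrist","w7");print(read_time_s())
E
```

```text
[0.51693593 0.24931946 0.088     ]
gap 0.0572 F 32.359514236450195 [-0.1 -0.9  5.1] [0.5169 0.2484 0.0586]
0.056590137857347546
scale [(array([0.4952, 0.2558, 0.    ]), 0.78)]
tamp_mat [(array([0.465 , 0.1098, 0.    ]), 0.97)]
wide_coaster [309. 172.] 0.75 [ 0.433  -0.1485  0.    ]
wide_coaster [324. 164.] 0.69 [ 0.4346 -0.1493  0.    ]
39.175
```

View pics/w6.png

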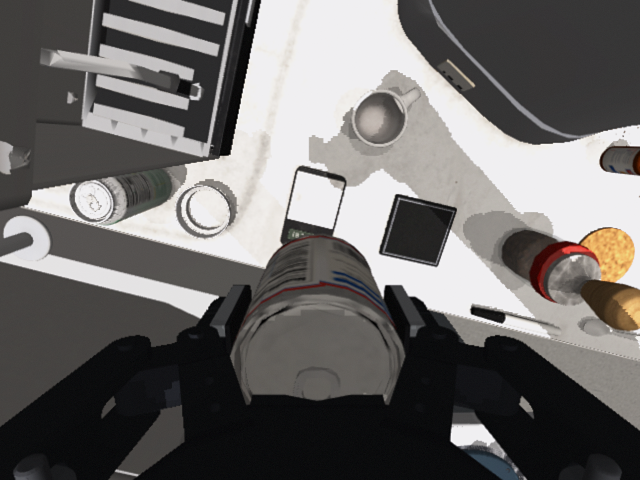

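View pics/w7.png

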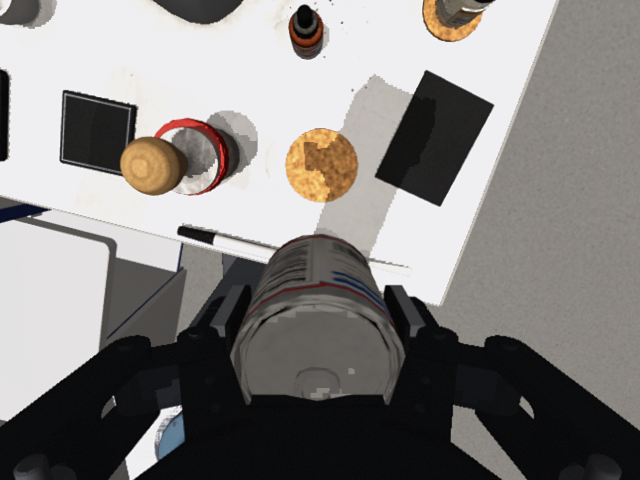

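The coaster is at (321,165), which gives (0.434,-0.148). I'll place the tin, then look at the tamper.

```bash
python3 - <<'E'
from h import *
q=down(-np.pi/2)
movel((.434,-.1485,.2),q,.15)
lower(.434,-.1485,.0486,op=.08)
wtri(["tamper","bean_jar","tin","wide_coaster"],[(.39,-.05,.34),(.41,0,.34),(.42,-.03,.30)],-np.pi/2)
P=camera_params("wrist");save("wrist","w8"); print(read_time_s())
import json; json.dump({k:np.array(v).tolist() for k,v in P.items()},open("w8.json","w"))
E
```

```text
contact dz -0.001 f 9.8
tamper [293. 153.] 0.74
tin [397. 166.] 0.89
tamper [343. 178.] 0.6
tin [433. 180.] 0.81
tamper [316. 194.] 0.81
tin [420. 192.] 0.6
tamper [ 0.4458 -0.0271  0.1194] 0.0021
tin [ 0.4275 -0.1592 -0.0208] 0.001
48.75
```

View pics/w8.png

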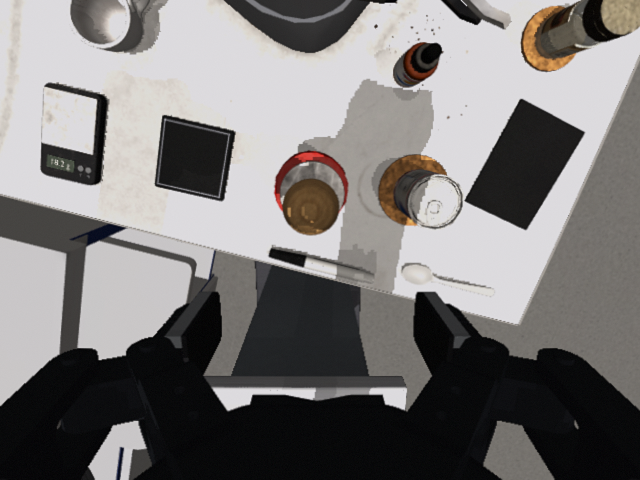

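The knob is at (311,206) above the red lid, the tin stands on its coaster at (412,193), the tamp mat is at (196,158), and the scale is at (72,133). Now I'll grasp the tamper.

```bash
python3 - <<'E'
from h import *
import json
q=down(-np.pi/2)
P=json.load(open("w8.json")); k=on_plane("wrist",(311,206),.179,P); print("knob",k,"mat",on_plane("wrist",(196,158),.008,P))
x=(k[0]+.4455)/2;y=(k[1]-.027)/2; print(x,y)
if np.hypot(k[0]-.4455,k[1]+.027)<.012:
    grab(x,y,.174,.27,effort=60); movel((x,y,.178),None,.03); movel((x,y,.29),None,.12)
    print(read_finger_gap(),np.round(read_ft_force(),1))
    a=look("tamp_mat",(.41,.10,.29)); b=look("tamp_mat",(.42,.115,.27))
    save("wrist","w9"); P=camera_params("wrist"); json.dump({k:np.array(v).tolist() for k,v in P.items()},open("w9.json","w"));print(read_time_s())
E
```

```text
knob [ 0.44516667 -0.02513558  0.179     ] mat [0.47170999 0.11107501 0.008     ]
0.4453333372969128 -0.02606779123801454
gap 0.0374 F 60.0653805246111 [-0.9  1.5  5.9] [ 0.4459 -0.0257  0.1745]
0.037656140208968486 [ 0.6  0.3 -5.2]
tamp_mat [317. 160.] 0.92 [0.4696 0.1145 0.    ]
54.2583
```

View pics/w9.png

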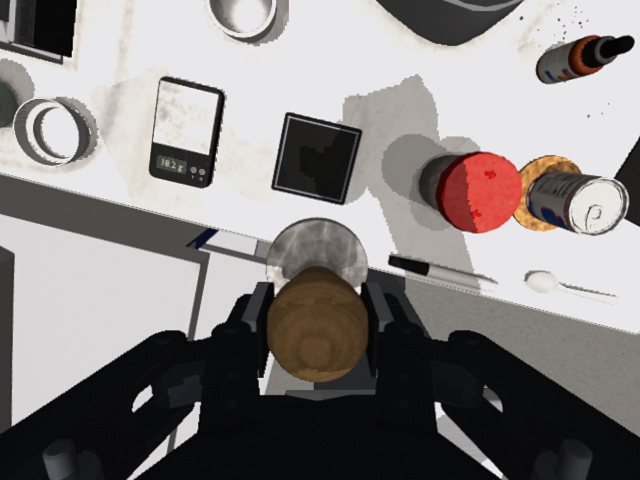

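Mat corners are (287,114), (361,129), (346,204) and (272,189). Scale corners are (162,76), (223,92), (211,187) and (150,173). The tamper hangs upright. I'll place it.

```bash
python3 - <<'E'
from h import *
import json
q=down(-np.pi/2)
P=json.load(open("w9.json"))
M=np.array([on_plane("wrist",c,.008,P) for c in [(287,114),(361,129),(346,204),(272,189)]]);m=M.mean(0)
S=np.array([on_plane("wrist",c,.013,P) for c in [(162,76),(223,92),(211,187),(150,173)]])
L=lambda A:np.round([np.linalg.norm(A[i]-A[(i+1)%4]) for i in range(4)],3)
print("mat",m,L(M)); d=(S[0]+S[1]-S[2]-S[3])/2; print("scale",S.mean(0),L(S),"yaw",np.arctan2(d[1],d[0]))
x,y=(m[:2]+[.4685,.114])/2; print(x,y)
assert np.hypot(x-.468,y-.113)<.006
movel((x,y,.17),q,.12)
lower(x,y,.0775,op=.08,zup=.27)
wtri(["tamper","tamp_mat"],[(.41,.12,.3),(.42,.16,.3)],-np.pi/2)
P=camera_params("wrist");save("wrist","w10"); print(read_time_s())
json.dump({k:np.array(v).tolist() for k,v in P.items()},open("w10.json","w"))
E
```

```text
mat [0.47036847 0.11447783 0.008     ] [0.079 0.081 0.083 0.08 ]
scale [0.49829577 0.25051266 0.013     ] [0.063 0.098 0.067 0.099] yaw -0.2224164191372741
0.4694342330729243 0.11423891645699064
contact dz 0.0 f 5.9
tamper [323. 152.] 0.59
tamper [357. 160.] 0.78
tamp_mat [467. 175.] 0.67
tamper [0.4675 0.114  0.0151] 0.0001
62.1583
```

View pics/w10.png

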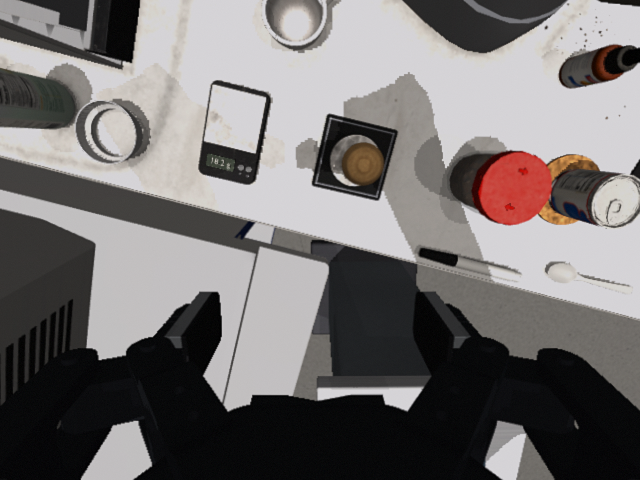

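The tamper stands in the middle of its mat. Next I'll check the scale and mat yaw and the reach.

```bash
python3 - <<'E'
from h import *
import json
P8=json.load(open("w8.json"));P10=json.load(open("w10.json"))
def rect(px,z,P):
    S=np.array([on_plane("wrist",c,z,P) for c in px]);d=(S[0]+S[1]-S[2]-S[3])/2
    print(S.mean(0),np.round([np.linalg.norm(S[i]-S[(i+1)%4]) for i in range(4)],3),"yaw",np.arctan2(d[1],d[0]))
rect([(214,80),(271,93),(254,184),(198,173)],.013,P10)
rect([(522,98),(584,132),(529,230),(466,199)],.004,P8)
print("cup",on_plane("wrist",(112,132),.02,P10))
for yaw in (-np.pi/2-.22,np.pi/2-.22):
  for p in ((.497,.2505,.15),(.497,.2505,.02)):
    q=inverse_kinematics(p,down(yaw));print(yaw,None if q is None else np.round(q,2))
E
```

```text
[0.49799464 0.25162144 0.013     ] [0.063 0.102 0.066 0.103] yaw -0.24432181949584003
[ 0.4623222  -0.27669749  0.004     ] [0.087 0.127 0.092 0.127] yaw -0.40188511101188173
cup [0.50114477 0.38615029 0.02      ]
-1.7907963267948965 [ 0.39  0.64 -1.18  1.87  0.67  1.1  -2.85]
-1.7907963267948965 [-0.04  0.61 -0.61  1.94  0.5   0.75 -2.73]
1.3507963267948966 [ 0.42  0.69 -1.24  1.87  0.72  1.13  0.26]
1.3507963267948966 [ 0.46  1.2  -1.4   1.92  1.27  1.3  -0.03]
```

```bash
python3 - <<'E'
from h import *
import json
x,y,yw=.4981,.251,-.235; q=down(-np.pi/2+yw)
move_gripper(.085,60)
move_j([-0.45,0.,-0.17,1.82,0.,1.32,-2.19]); print(np.round(read_eef_pos(),3))
movel((x,y,.20),q,.12); print(np.round(read_qpos(),2))
movel((x,y,.04),q,.12); pause(.2); f0=np.array(read_ft_force())
for z in np.arange(.038,.012,-.002):
    movel((x,y,z),q,.03); pause(.05); f=read_ft_force()[2]-f0[2]
    if f>3: break
print("touch z",z,f,np.round(read_qpos(),2),read_time_s())
movel((x,y,z+.009),q,.03)
E
```

```text
[0.421 0.25  0.362]
[-0.44  0.27 -0.12  1.86  0.04  1.01 -2.38]
touch z 0.013999999999999978 -0.2969716076090158 [-0.45  0.54 -0.1   1.95  0.09  0.65 -2.42] 71.05
```

```bash
python3 - <<'E'
from h import *
x,y,yw=.4981,.251,-.235; q=down(-np.pi/2+yw)
movel((x,y,.014),q,.05); pause(.2); f0=read_ft_force()[2]
for z in np.arange(.013,.0,-.001):
    movel((x,y,z),q,.03); pause(.05); f=read_ft_force()[2]-f0
    if f>3: break
print("touch z",z,f); z0=z
z=z0+.0085
movel((x,y,z),q,.03); pause(.1); f0=read_ft_force()[2]
move_gripper(0,60); pause(.2)
print("gap",read_finger_gap(),read_grasp_force(),np.round(read_ft_force()-np.array([0,0,f0]),1),np.round(read_eef_pos(),4),read_time_s())
save("wrist","w11")
E
```

```text
touch z 0.005000000000000006 7.252425390418381
gap 0.06432621906952761 68.66968274116516 [-0.6  0.8  5.7] [0.4987 0.2518 0.0141] 75.7833
```

View pics/w11.png

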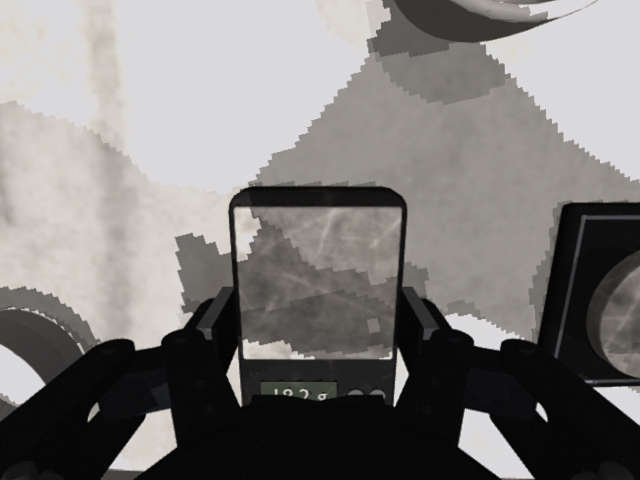

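The scale is squarely gripped, with pads on both long sides, at columns 235 and 405. I'll lift it and look at its mat.

```bash
python3 - <<'E'
from h import *
import json
x,y,yw=.4981,.251,-.235; q=down(-np.pi/2+yw)
movel((x,y,.02),q,.03); movel((x,y,.25),q,.12); print("gap",read_finger_gap(),np.round(read_ft_force(),1))
move_ptp((.43,.0,.28),q)
look("scale_mat",(.385,-.25,.28),yaw=-np.pi/2-.4); a=look("scale_mat",(.39,-.27,.24),yaw=-np.pi/2-.4)
P=camera_params("wrist");save("wrist","w12"); json.dump({k:np.array(v).tolist() for k,v in P.items()},open("w12.json","w"));print(read_time_s(),np.round(read_qpos(),2))
E
```

```text
gap 0.06450592938634557 [ 1.   0.  -2.7]
scale_mat [312. 130.] 0.61 [ 0.4633 -0.2739  0.    ]
scale_mat [295. 143.] 0.87 [ 0.4621 -0.2749  0.    ]
81.1417 [ 0.14  0.05  0.39  2.03 -0.02  1.06 -1.43]
```

View pics/w12.png

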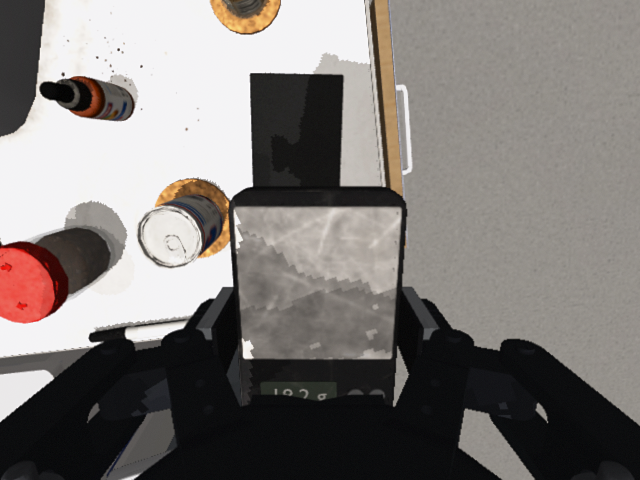

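The mat edges run vertically in the picture (columns 251 and 341), so yaw -0.40 is right. I'll check the scale's offset in the grip and place it.

```bash
python3 - <<'E'
from h import *
import json
yaw=-np.pi/2-.4; q=down(yaw); P=json.load(open("w12.json"))
t=np.array(read_eef_pos()); u=np.array([np.cos(-.4),np.sin(-.4)])
f=on_plane("wrist",(319,190),t[2]-.001,P)[:2]-t[:2]; off=f@u-.0525; print("front",f@u,"lateral",f@[-u[1],u[0]],"off",off)
off=np.clip(off,-.006,.006)
x,y=np.array([.4625,-.2748])-off*u
movel((x,y,.10),q,.15)
lower(x,y,.0178,yaw=yaw,zup=.28,fmax=3)
for n in ("scale","scale_mat"): look(n,(.39,-.27,.30),.004,yaw=yaw)
P=camera_params("wrist");save("wrist","w13"); json.dump({k:np.array(v).tolist() for k,v in P.items()},open("w13.json","w"));print(read_time_s())
E
```

```text
front 0.051621229934234444 lateral -0.00027872650303068305 off -0.0008787700657655537
contact dz 0.0 f 3.3
scale [297. 140.] 0.93 [ 0.4645 -0.2751  0.004 ]
89.025
```

View pics/w13.png

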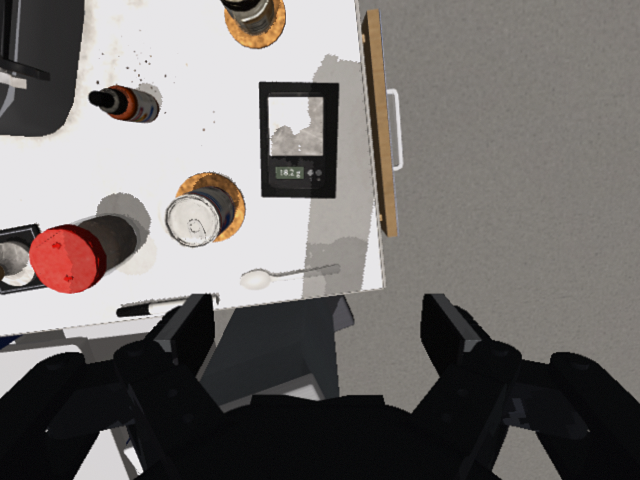

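The scale sits centred and squared on its mat. One last look: a composite of the tin and the spice jar from above.

```bash
python3 - <<'E'
from h import *
import json
q=down(-np.pi/2); ims=[]
for c,ax,h,r,p in [((.434,-.1485),"tin",.078,.0285,(.385,-.145,.30)),((.6035,-.2865),"jar",.102,.022,(.55,-.285,.30))]:
    move_ptp(p,q); pause(.2); P=camera_params("wrist"); im=read_camera("wrist")[:,:,::-1].copy()
    a=np.linspace(0,2*np.pi,40)
    R=.043 if ax=="tin" else .033
    for rr,z,col in ((R,.006,(255,0,0)),(r,h,(0,255,0))):
        pts=proj("wrist",np.c_[c[0]+rr*np.cos(a),c[1]+rr*np.sin(a),np.full(40,z)],P)
        if "u" not in dir() or z==.006: u=pts.mean(0).astype(int)
        cv2.polylines(im,[pts.astype(int)],True,col,1)
    x0=max(u[0]-80,0);y0=max(u[1]-80,0); ims.append(cv2.resize(im[y0:y0+160,x0:x0+160],(400,400)))
cv2.imwrite("pics/w14.png",np.hstack(ims)); print(read_time_s())
E
```

```text
90.9667
```

View pics/w14.png

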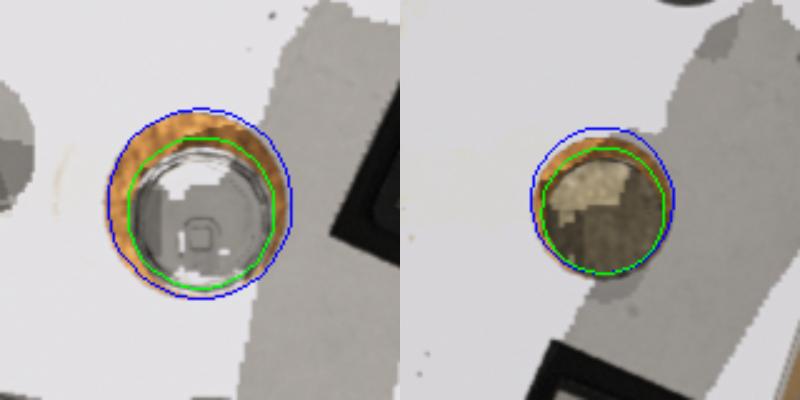

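The composite shows the tin within about 4 mm and the spice jar within about 3 mm of their coaster centres, both upright.

```bash
python3 -c "
from bench import *
print(sign_off())"
```

```text
the job is handed in; nothing more can be done
None
```

I handed the job in at about 91 s of the 136 s limit. The tin, spice jar, tamper and scale are each upright on their own place, within roughly 4 mm of centre by the camera checks. The bean jar was never gripped and is still standing, though I didn't re-measure its position. The sign-off gave no verdict.

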